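Pulse the sugar mill: seat its bayonet lid and hold it half-turned

ROBOT

A 7-joint arm with a two-finger parallel gripper is mounted at the origin on the work surface. World frame = base frame: x ahead of the robot, y to its left, z up, the work surface at z = 0. Lengths are in mm, angles in rad, forces in N, time in s.
With the tool pointing down it reaches from about 425 to 800 mm from the base axis. Payload 8.3 kg.
Tool frame: the origin (TCP) lies midway between the tips of the shut fingers; the grasp point (between the pads) lies 19 mm behind it; z points along the fingers, y is the direction in which the jaws open and shut (so a half turn about z gives the same grasp; the last joint's range is limited). The gripper opens to 85 mm and grips with 20 to 120 N. Pads are 22 mm wide; open, the fingers measure 114 mm over their backs; the gripper's body (76 mm by 85 mm) begins 54 mm behind the grasp point. The pads swing forward as they close: fully open they stand 13 mm farther back than shut.
Start: joints at [-1.391, 0.383, 0.016, 1.37, -0.006, 1.388, -0.046], TCP at [150.209, 606.661, 200.979] pointing down, gripper open.
Joint ranges: [-2.95, 2.95], [-0.25, 2.06], [-1.52, 1.56], [0.18, 2.33], [-1.44, 4.58], [0.02, 2.06], [-3.01, 3.01]. Speed limits (rad/s): [2.39, 2.39, 3.01, 3.01, 3.14, 3.14, 3.14].

INTERFACE

Orientations are given as a unit quaternion [w, x, y, z].
In Python, from cell import r, vision gives the robot as it stands.
- The arm moves only by the tool drive_tool, never from a script. Its argument "plan" is a list of rows, each a list of 7 numbers: the finger opening in cm, from 0 to 8.54, then the shift along the tool's x, y, z in cm, then the turn, a rotation vector about the tool's x, y, z in rad. In form: [[fingers, tx, ty, tz, wx, wy, wz], ...]. A call has 1 to 8 rows; each row is the pose to reach, as a shift and turn from the pose commanded when the call began, along the tool's axes at that moment; what a row does not reach only later rows make up. A row lasts 1/8 s, in which the tool goes at most 62.5 mm and 10.7 degrees, less where a joint would pass 70% of its speed; a pose out of reach is approached as far as the arm can. A call with a gripper value outside its range is refused whole. The fingers move at their own pace and stop on an object; "force" is the grip in N (left out, the last holds). Time passes only in rows, so rows that repeat a pose let the fingers close. It gives the time, the measured TCP pose, the force and the opening at its end, in the units of the state.
- r.read_state(): the state, without advancing time (a new reading comes with each control period).
- vision.capture(name): name is "scene" or "side" or "wrist"; returns a dict with "img" (420x560x3 uint8, blue, green, red), "fovy" (degrees; the focal length in pixels is half the picture's height over the tangent of half this angle, whatever the lens; pixels are square), "cx", "cy" (the principal point, pixels), "pose" (4x4, takes a point from camera to world coordinates). Camera axes: x right, y down, z forward; pixel columns grow to the right and rows downward; lengths in mm; the calibration is good to about 2 mm. A picture is of the moment at which its call begins. There is no depth.
- r.close_job(): hands the job in, once; it reports no verdict.
The state is a dict: "clock": time; "joints": joint angles; "qd": joint speeds; "joint_torque": joint torques, N m; "eef_pos": TCP position; "ee_rot": TCP orientation; "force": force on the tool from outside, world axes, zero at the start; "wrist_torque": the same for the moment, N m; "width": opening from 0.0 (shut) to 1.0 (fully open).
Only numpy, scipy, OpenCV 4.12 (cv2) and the standard library are available. Lean on these libraries where they do the work, as an engineer would, in place of code of your own. Each camera call takes 0.05 s, during which the arm holds its last target. There are 200 camera calls.

TASK

Put the lid on the white sugar mill: lower its two lugs through the notches at the white marks until it sits flush on the mill, then turn it clockwise, seen from above, against the spring until its grip bar points at the yellow marks (the pulse position, halfway to the red lock marks), and never let it reach the red marks where it would click locked. Finish while holding it there: do not let go, because the spring turns it back. Leave the other things on the island where they stand.

Things in the scene. Friction and masses are not known exactly. Their poses are not given: they have to be found in the camera images.
- lid: Loose mill lid, 180 g, upright. Origin: centre of plug's underside, z up. Plug 60 mm diameter, z 0-22 mm; two lugs on its +x and -x sides, out to 39 mm from the axis, 14 mm wide (y), z 0-8; round white flange 96 mm diameter, z 22-28; blue grip bar on top 62 mm long (x), 20 thick (y), z 28-62, a black pointer line at each end. Same after half a turn.
- mill: Fixed white round mill, 124 mm diameter, 110 mm tall. Origin: centre of underside, z up. Its well has a 9 mm thick steel lip (inner diameter 64 mm) with two 19 mm wide notches on the mill's +x and -x sides, at the white marks. The lid enters with its x axis along the mill's (either way round), 2 mm play; home, its flange rests on the black deck and its origin is 88 mm above the mill's.
- drive (a joint): Angle of the sprung ring in the mill, rad; 0 at rest (start), growing as the lugs push it clockwise; lags the lid's angle by about 0.06 (play). Spring torque 0.09 N m at 0, 0.24 at 0.5, towards 0. Grip bar at the yellow marks: about 0.47. Past 0.93 (nearly at the red marks) it counts as clicked locked, with no force bump; stop at 1.15.
- sugar_pot: Loose white ceramic sugar pot with a knob, 92 mm diameter, 107 mm tall; origin centre of underside. Bystander.
- bowl: Loose grey bowl, 156 mm diameter, 70 mm tall; origin centre of underside. Bystander.
- banneton: Loose oval wicker banneton, about 240 mm (its x) by 150 mm (its y), 80 mm tall; origin centre of underside. Bystander.
- rolling_pin: Loose wooden rolling pin lying along its own x, 430 mm long, 50 mm diameter; origin under its middle. Bystander.
- scraper: Loose steel bench scraper lying flat, 102 mm (x) by 150 mm (y), 18 mm tall; origin on its underside near the middle. Bystander.
- mill_deck (a point): Centre of the mill's top deck, 110 mm above its origin, same axes. Pairs of marks lie on opposite sides of the deck, 55 mm out: white on the +x and -x sides, yellow 0.525 rad and red 1.05 rad clockwise of them seen from above (yaw decreasing). Once home the lid turns only clockwise, its lugs below the lip.
Things that resemble listed ones, but are neither listed nor needed, are in the scene too. Leave any green or purple look-alike of the lid alone.

How it is judged:
By the outcome, as a careful person would: the job done as asked, in the order asked, and still so for the second after the job is handed in, while the arm keeps its last pose, push and grip.
It also fails if it takes over 38 s, if anything falls off the work surface, if the arm or the gripper's body presses on something with over 40 N, if the wrist force passes 120 N, or if a joint passes its speed limit or range.

## Working session

There is one attempt and no reset: what is moved stays moved. The work goes in short steps, Python scripts to look and compute and a tool call to move; the robot and the scene stay as the last step left them, time stands still between calls to the robot, and variables do not carry over. Pictures are saved under pics/ and viewed, about 8 in all and at most 12, crops included, and the job is handed in when it is done.

Besides the shell and the picture viewer there is one more tool, called after "Call:" as name([rows], argument=value, ...), one row to a line, values as JSON. drive_tool: Moves the arm, as the interface text tells. Its arguments: {"type":"object","properties":{"plan":{"type":"array"},"force":{"type":"number"}},"required":["plan"]}

```bash
ls; mkdir -p pics
cat > h.py <<'E'
import numpy as np,cv2
from cell import r,vision
def K(c):
    h=c["img"].shape[0]; return h/2/np.tan(np.radians(c["fovy"])/2)
def ray(c,u,v):
    f=K(c);d=np.array([(u-c["cx"])/f,(v-c["cy"])/f,1.]);P=np.array(c["pose"]);return P[:3,3],P[:3,:3]@d
def plane(c,u,v,z):
    o,d=ray(c,u,v);return o+d*(z-o[2])/d[2]
def proj(c,p):
    P=np.array(c["pose"]);q=P[:3,:3].T@(np.array(p)-P[:3,3]);return q[:2]/q[2]*K(c)+[c["cx"],c["cy"]]
E
python3 - <<'E'
from h import *
s=r.read_state();print(s)
ims=[]
for n in("scene","side"):
    c=vision.capture(n);cv2.imwrite(f"pics/{n}0.png",c["img"]);print(n,c["fovy"],c["cx"],c["cy"],np.round(c["pose"],3).tolist())
E
```

```text
pics
{'clock': 0.0, 'joints': array([-1.3908851 ,  0.3842568 ,  0.01641322,  1.37112516, -0.00626848,
        1.38817411, -0.0464831 ]), 'qd': array([-0.00111652,  0.0002636 ,  0.0001904 ,  0.00227553,  0.00098403,
        0.00065832, -0.0021686 ]), 'joint_torque': array([ 3.62291039e-04, -6.27589846e+01,  8.44414439e-01, -3.71823585e+01,
        1.65489083e-02,  1.42224666e-02,  2.82798766e-05]), 'eef_pos': array([150.14063181, 606.14445987, 199.98073976]), 'ee_rot': array([-7.62896465e-05,  1.21082635e-01,  9.92641970e-01, -9.53496293e-04]), 'force': array([ 0.72967844,  0.60768559, -0.98066269]), 'wrist_torque': array([-0.03424325, -0.02124712, -0.03983619]), 'width': 0.9993320761240396}
scene 48.41860142741527 279.08803123352965 210.67439936909946 [[0.044, 0.563, -0.825, 1612.383], [0.999, -0.005, 0.05, -85.136], [0.024, -0.826, -0.563, 787.226], [0.0, 0.0, 0.0, 1.0]]
side 51.35937533071977 272.36459220267307 209.34882351101314 [[0.985, -0.08, 0.154, 403.684], [-0.173, -0.535, 0.827, -974.775], [0.017, -0.841, -0.541, 714.998], [0.0, 0.0, 0.0, 1.0]]
```

View pics/scene0.png

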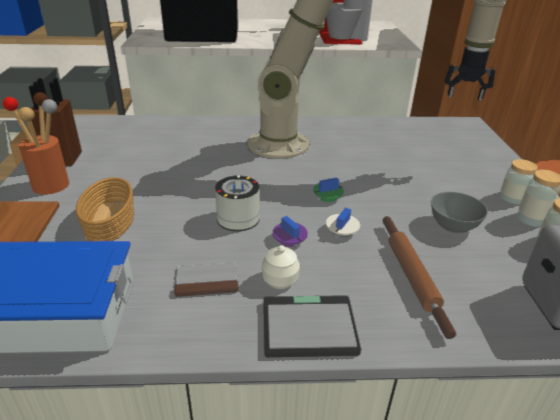

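View pics/side0.png

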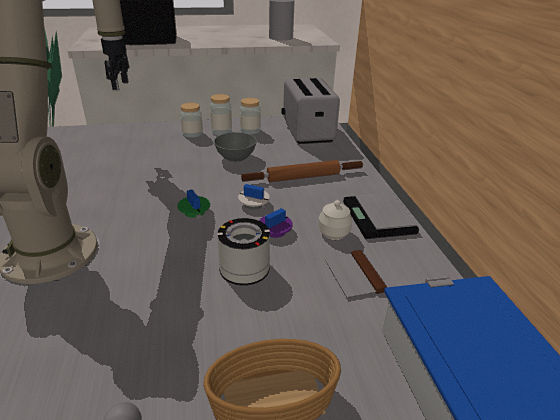

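The lid candidates in the scene view are the white-flanged one at (343,223), the purple one at (290,232) and the green one at (328,189). I choose the white one. The mill is at (238,188). I'll check both in close crops.

Run:
```python
from h import *
a=vision.capture("scene");b=vision.capture("side")
cr=lambda c,x,y,w,h:cv2.resize(c["img"][y:y+h,x:x+w],(400,300),interpolation=cv2.INTER_CUBIC)
cv2.imwrite("pics/crop1.png",np.vstack([np.hstack([cr(a,308,200,64,48),cr(a,206,170,64,48)]),np.hstack([cr(b,222,172,64,48),cr(b,212,210,64,48)])]))
for n,c,box in(("scene",a,(320,200,366,242)),("side",b,(232,180,274,212))):
    x0,y0,x1,y1=box;I=c["img"].astype(int);m=np.zeros(I.shape[:2],np.uint8)
    B,G,R=I[...,0],I[...,1],I[...,2]
    w=(np.minimum(np.minimum(B,G),R)>165);bl=(B>R+60)
    for nm,mm,z in(("white",w,25),("blue",bl,45)):
        m[:]=0;m[y0:y1,x0:x1]=mm[y0:y1,x0:x1]
        ys,xs=np.nonzero(m)
        print(n,nm,len(xs),xs.min(),xs.max(),ys.min(),ys.max(),plane(c,xs.mean(),ys.mean(),z))
        if nm=="white":
            h=cv2.convexHull(np.c_[xs,ys].astype(np.int32)).reshape(-1,2)
            P=np.array([plane(c,u,v,28) for u,v in h]);print("circle",cv2.minEnclosingCircle(P[:,:2].astype(np.float32)))
        else:
            print(cv2.minAreaRect(np.c_[xs,ys].astype(np.int32)))
# mill deck: black ring
for n,c,box in(("scene",a,(206,170,270,215)),("side",b,(212,215,276,255))):
    x0,y0,x1,y1=box;I=c["img"].astype(int)[y0:y1,x0:x1]
    hsv=cv2.cvtColor(c["img"],cv2.COLOR_BGR2HSV)[y0:y1,x0:x1].astype(int)
    k=(I.max(2)<60);ys,xs=np.nonzero(k);P=np.array([plane(c,u+x0,v+y0,110)[:2] for u,v in zip(xs,ys)],np.float32)
    print(n,"deck",cv2.minEnclosingCircle(P),P.mean(0))
    for nm,mm in(("red",((hsv[...,0]<8)|(hsv[...,0]>172))&(hsv[...,1]>120)&(hsv[...,2]>80)),("yel",(hsv[...,0]>18)&(hsv[...,0]<36)&(hsv[...,1]>110)&(hsv[...,2]>80))):
        nl,l,st,ce=cv2.connectedComponentsWithStats(mm.astype(np.uint8))
        for i in range(1,nl): print(n,nm,st[i,4],ce[i]+[x0,y0],plane(c,ce[i][0]+x0,ce[i][1]+y0,110)[:2].round(1))
```

```text
scene white 315 326 360 214 233 [563.01490728 164.3502355   25.        ]
circle ((561.384521484375, 157.84080505371094), 48.366668701171875)
scene blue 174 337 350 208 227 [559.40128548 157.76696275  45.        ]
((343.20001220703125, 217.39999389648438), (9.600000381469727, 21.600000381469727), 36.869895935058594)Traceback (most recent call last):
  File "<stdin>", line 12, in <module>
    return umr_minimum(a, axis, None, out, keepdims, initial, where)
ValueError: zero-size array to reduction operation minimum which has no identity
```

View pics/crop1.png

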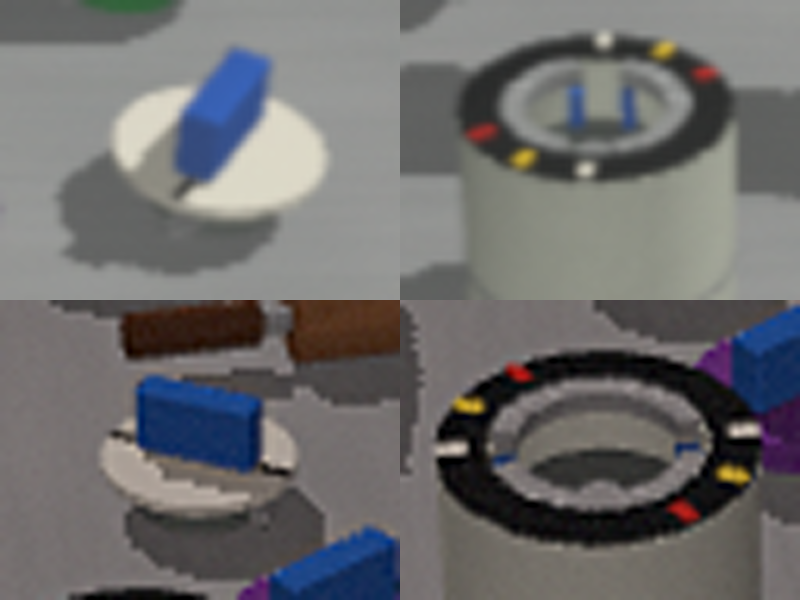

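The crop confirms the white lid with its blue bar. The mill's white marks are at scene (238.6,176.5) and (235.8,197.2), and at side (220.4,234) and (267,230.8). Next I'll cast these to positions.

Run:
```python
from h import *
a=vision.capture("scene");b=vision.capture("side")
I=b["img"];hs=cv2.cvtColor(I,cv2.COLOR_BGR2HSV).astype(int)
def show(n,c,ps,z):
    P=[plane(c,*p,z)[:2] for p in ps];d=P[0]-P[1];print(n,np.round(P,1).tolist(),"mid",((P[0]+P[1])/2).round(1),"len",np.linalg.norm(d).round(1),"yaw",np.arctan2(d[1],d[0]).round(3))
show("mill white scene",a,[(238.6,176.5),(235.8,197.2)],110)
show("mill white side",b,[(220.4,234),(267,230.8)],110)
cv=lambda x,y,ox,oy:(x/6.25+ox-.4,y/6.25+oy-.4)
for n,c,o,l in(("scene",a,(206,170),dict(y=[(663-400,50),(522-400,158)],r=[(706-400,73),(482-400,132)])),("side",b,(212,210),dict(y=[(468-400,105),(734-400,174)],r=[(519-400,73),(684-400,212)]))):
    for k,p in l.items(): show("mill "+k+n,c,[cv(*q,*o) for q in p],110)
show("lid pointers side",b,[cv(120,133,222,172),cv(277,169,222,172)],28)
show("bar top scene (ends mid)",a,[cv(253,55,308,200),cv(198,120,308,200)],62)
show("bar top side",b,[cv(147,382-300,222,172),cv(255,402-300,222,172)],62)
x0,y0,x1,y1=236,180,272,210
m=np.zeros(I.shape[:2],np.uint8);m[y0:y1,x0:x1]=((I.min(2)>125)|(hs[...,0]<30)&(I.max(2)>150))[y0:y1,x0:x1];ys,xs=np.nonzero(m);print(len(xs))
h=np.c_[xs,ys];P=np.array([plane(b,u,v,28)[:2] for u,v in h],np.float32);print(cv2.minEnclosingCircle(P))
for c in(a,b):print(proj(c,[562,158,28]))
s=r.read_state();from scipy.spatial.transform import Rotation as R
print(R.from_quat(np.roll(s["ee_rot"],-1)).as_matrix().round(3))
```

```text
mill white scene [[444.7, -133.6], [554.9, -138.1]] mid [ 499.8 -135.8] len 110.3 yaw 3.101
mill white side [[437.0, -137.5], [547.2, -141.2]] mid [ 492.1 -139.4] len 110.3 yaw 3.109
mill yscene [[451.0, -107.5], [543.1, -167.2]] mid [ 497.  -137.3] len 109.7 yaw 2.567
mill rscene [[471.6, -87.8], [521.8, -185.6]] mid [ 496.7 -136.7] len 109.9 yaw 2.044
mill yside [[444.3, -107.2], [538.4, -166.7]] mid [ 491.3 -136.9] len 111.3 yaw 2.578
mill rside [[465.7, -88.4], [516.7, -186.9]] mid [ 491.2 -137.6] len 111.0 yaw 2.048
lid pointers side [[519.5, 181.8], [590.6, 136.9]] mid [555.  159.3] len 84.1 yaw 2.578
bar top scene (ends mid) [[539.8, 173.0], [589.8, 140.6]] mid [564.8 156.8] len 59.6 yaw 2.567
bar top side [[532.1, 170.8], [580.8, 144.2]] mid [556.5 157.5] len 55.5 yaw 2.641
146
((561.739990234375, 184.42770385742188), 75.4754867553711)
[342.76629043 222.93811129]
[255.55940217 195.7863742 ]
[[-0.971  0.24  -0.   ]
 [ 0.24   0.971 -0.001]
 [ 0.    -0.001 -1.   ]]
```

Call:
drive_tool([
  [8.5,-6,-4,0.6,0,0,0.04],
  [8.5,-12,-8,1.2,0,0,0.08],
  [8.5,-18,-12,1.8,0,0,0.12],
  [8.5,-24,-16,2.4,0,0,0.16],
  [8.5,-30,-20,3,0,0,0.2],
  [8.5,-36,-24,3.6,0,0,0.24],
  [8.5,-42,-28,4.2,0,0,0.28],
  [8.5,-48,-32,4.8,0,0,0.32],
])

```text
clock: 1.3
eef_pos: [487.3, 237.2, 159.7]
ee_rot: [0.0, 0.278, 0.961, 0.0]
force: [1.3, 0.7, -0.3]
width: 0.995
```

```bash
cat >> h.py <<'E'
from scipy.spatial.transform import Rotation as Ro
def goal(p,yaw):
    s=r.read_state();M=Ro.from_quat(np.roll(s["ee_rot"],-1))
    x=[np.cos(yaw),np.sin(yaw),0];G=Ro.from_matrix(np.c_[x,[x[1],-x[0],0],[0,0,-1]])
    print("t",s["clock"],"pos",s["eef_pos"].round(1),"yaw",np.arctan2(*M.as_matrix()[1::-1,0]).round(3),"j7",s["joints"].round(2)[-1],"F",s["force"].round(1),"w",s["width"])
    print("shift cm",(M.inv().apply(np.array(p)-s["eef_pos"])/10).round(2),"turn",(M.inv()*G).as_rotvec().round(3))
E
python3 - <<'E'
from h import *
goal([560,158,150],2.57)
c=vision.capture("wrist");cv2.imwrite("pics/w1.png",c["img"]);print(c["fovy"],np.round(c["pose"],3).tolist(),proj(c,[560,158,62]))
E
```

```text
t 1.3 pos [487.3 237.2 159.7] yaw 2.578 j7 0.57 F [ 1.3  0.7 -0.3] w 0.9950128348628031
shift cm [-10.38  -2.81   0.97] turn [0.001 0.    0.008]
69.32488653175001 [[0.534, 0.803, 0.265, 420.31], [0.846, -0.507, -0.168, 279.836], [-0.0, 0.314, -0.949, 332.173], [0.0, 0.0, 0.0, 1.0]] [250.22745565 294.96247494]
```

View pics/w1.png

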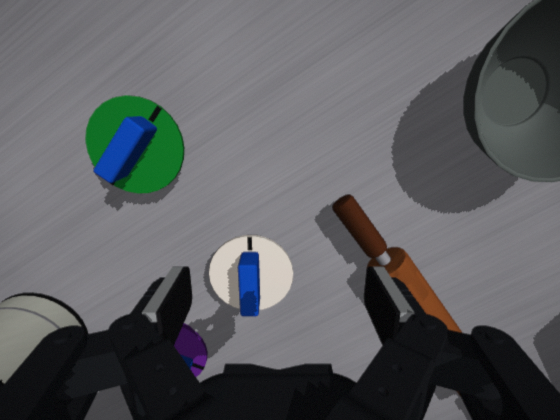

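The wrist view shows the white lid at about (251,273), with the bar between (250,255) and (250,315). The green lid is at (135,145) and the purple one at (185,355).

```bash
cat >> h.py <<'E'
def bar(c,box):
    x0,y0,x1,y1=box;I=c["img"][y0:y1,x0:x1].astype(int)
    w=((I.min(2)>150)&(I[...,2]>=I[...,0])).astype(np.uint8)
    n,l,st,ce=cv2.connectedComponentsWithStats(w);i=1+st[1:,4].argmax();ys,xs=np.nonzero(l==i)
    h=cv2.convexHull(np.c_[xs+x0,ys+y0].astype(np.int32)).reshape(-1,2)
    P=np.array([plane(c,u,v,28)[:2] for u,v in h],np.float32);print("flange",st[i],cv2.minEnclosingCircle(P),cv2.fitEllipse(P))
E
python3 - <<'E'
from h import *
c=vision.capture("wrist")
bar(c,(195,220,305,330))
P=[plane(c,250,240,28)[:2],plane(c,251,300,62)[:2],plane(c,249.5,256,62)[:2]];print(P)
d=P[2]-P[1];print("yaw bartop",np.arctan2(d[1],d[0]),np.linalg.norm(d),(P[1]+P[2])/2)
E
```

```text
flange [  61    8   44   75 2005] ((559.3294677734375, 164.37042236328125), 47.15525436401367) ((563.6519775390625, 170.8949737548828), (63.64757537841797, 90.9658432006836), 56.983890533447266)
[array([524.59727246, 170.94983301]), array([570.24583995, 144.34241812]), array([527.47150271, 172.04774148])]
yaw bartop 2.5668296614969406 50.96301471296502 [548.85867133 158.1950798 ]
```

Run:
```python
from h import *
c=vision.capture("wrist");I=c["img"].astype(int)
B,G,R=I[...,0],I[...,1],I[...,2]
m=np.zeros(B.shape,bool);m[220:330,205:300]=True
w=m&(I.min(2)>140)&(R>=B);b=m&(B>R+50)
k=cv2.morphologyEx((w).astype(np.uint8),cv2.MORPH_OPEN,np.ones((3,3)))
ys,xs=np.nonzero(k);h=np.c_[xs,ys]
P=np.array([plane(c,u,v,28)[:2] for u,v in h],np.float32);print("flange",xs.min(),xs.max(),ys.min(),ys.max(),cv2.minEnclosingCircle(P),len(P))
ys,xs=np.nonzero(b);print("blue",xs.min(),xs.max(),ys.min(),ys.max(),np.median(B[b]))
for y in range(246,320,6):
    q=np.nonzero(b[y])[0]
    if len(q):print(y,q.min(),q.max(),B[y,q[len(q)//2]])
print("tcp pix",proj(c,r.read_state()["eef_pos"]))
```

```text
flange 214 298 230 304 ((555.62939453125, 159.22230529785156), 48.884307861328125) 3306
blue 243 263 247 310 156.0
252 245 262 125
258 244 262 132
264 243 262 175
270 243 262 175
276 244 263 174
282 244 263 174
288 244 263 173
294 245 263 106
300 245 263 107
306 245 263 106
tcp pix [280.63559522 237.10330284]
```

Run:
```python
from h import *
c=vision.capture("wrist")
cv2.imwrite("pics/w2.png",cv2.resize(c["img"][210:340,190:320],(520,520),interpolation=cv2.INTER_CUBIC))
e=[plane(c,254,310.5,62)[:2],plane(c,252.5,261,62)[:2]];print(e,np.linalg.norm(e[0]-e[1]),(e[0]+e[1])/2)
print(plane(c,253,246.5,28))
goal([557.5,158.5,100],2.568)
```

```text
[array([578.36041345, 147.219554  ]), array([529.28958953, 178.60189445])] 58.24772143633732 [553.82500149 162.91072423]
[528.39795544 176.54924554  28.        ]
t 1.5 pos [486.9 237.3 159.4] yaw 2.576 j7 0.56 F [ 0.4 -0.2  0.1] w 0.9989914012462697
shift cm [-10.19  -2.86   5.94] turn [-0.    -0.     0.008]
```

View pics/w2.png

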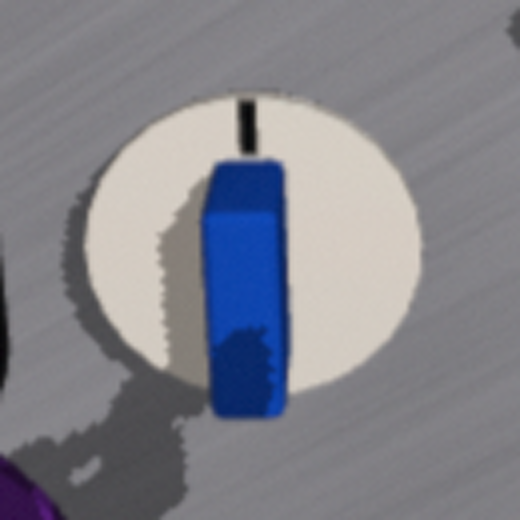

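Run:
```python
from h import *
c=vision.capture("wrist")
n,f=plane(c,250.2,263.2,62)[:2],plane(c,250.5,313.9,62)[:2]
d=n-f;print("bar",n,f,np.linalg.norm(d),np.arctan2(d[1],d[0]),(n+f)/2)
pts=np.array([plane(c,u,v,28)[:2] for u,v in[(210.9,270),(295.2,270),(251,233.2),(230,238.5),(275,239.5),(216,293),(285,296),(220,247)]])
A=np.c_[2*pts,np.ones(len(pts))];s=np.linalg.lstsq(A,(pts**2).sum(1),rcond=None)[0];print("flange",s[:2],np.sqrt(s[2]+s[0]**2+s[1]**2))
```

```text
bar [528.66428974 178.44687726] [578.57122187 145.13688289] 60.00214662519468 2.5530533096794126 [553.61775581 161.79188008]
flange [554.23242621 160.66292943] 48.50926408432393
```

Call:
drive_tool([
  [8.5,-4,-1.2,1,0,0,0.01],
  [8.5,-8,-2.3,2,0,0,0.015],
  [8.5,-9.9,-2.9,4,0,0,0.015],
  [8.5,-9.9,-2.9,6,0,0,0.015],
  [8.5,-9.9,-2.9,8,0,0,0.015],
  [8.5,-9.9,-2.9,8,0,0,0.015],
])

```text
clock: 2.3
eef_pos: [552.5, 163.2, 78.0]
ee_rot: [-0.002, 0.283, 0.959, -0.001]
force: [-0.5, 0.1, 0.4]
width: 0.995
```

Run:
```python
from h import *
goal([555,160,31],2.56)
c=vision.capture("wrist");cv2.imwrite("pics/w3.png",c["img"]);print(proj(c,[555,160,62]))
```

```text
t 2.3 pos [552.5 163.2  78. ] yaw 2.567 j7 0.78 F [-0.5  0.1  0.4] w 0.9953864205044822
shift cm [-0.4  -0.12  4.7 ] turn [-0.002 -0.003  0.007]
[275.53793468 238.29705349]
```

View pics/w3.png

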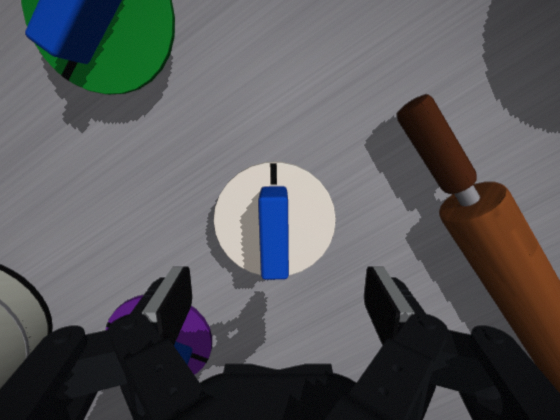

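The bar top spans (273.5,193) to (275,277), and the flange spans 214–335 by 162–277. Everything is lined up with the jaws.

Run:
```python
from h import *
c=vision.capture("wrist")
n,f=plane(c,273.5,193.5,62)[:2],plane(c,275,277,62)[:2]
d=n-f;print("bar",np.linalg.norm(d),np.arctan2(d[1],d[0]),(n+f)/2)
pts=np.array([plane(c,u,v,28)[:2] for u,v in[(214,219),(335,219),(273,162)]])
A=np.c_[2*pts,np.ones(len(pts))];s=np.linalg.lstsq(A,(pts**2).sum(1),rcond=None)[0];print("flange",s[:2],np.sqrt(s[2]+s[0]**2+s[1]**2))
goal(list((n+f)/2)+[31],np.arctan2(d[1],d[0]))
```

```text
bar 61.475964432599795 2.5803818406161216 [555.33754114 159.31050739]
flange [556.90754919 157.97612768] 47.56533516411125
t 2.4 pos [554.2 162.9  80.1] yaw 2.566 j7 0.78 F [ 0.6 -0.   0.6] w 0.9951180153522727
shift cm [-0.29 -0.24  4.91] turn [ 0.001 -0.    -0.014]
```

Call:
drive_tool([
  [8.5,-0.35,-0.25,2.5,0,0,0],
  [8.5,-0.35,-0.25,4,0,0,0],
  [8.5,-0.35,-0.25,4.9,0,0,0],
  [8.5,-0.35,-0.25,4.9,0,0,0],
  [0,-0.35,-0.25,4.9,0,0,0],
  [0,-0.35,-0.25,4.9,0,0,0],
  [0,-0.35,-0.25,4.9,0,0,0],
  [0,-0.35,-0.25,4.9,0,0,0],
], force=60)

```text
clock: 3.4
eef_pos: [556.3, 157.5, 31.1]
ee_rot: [0.0, 0.285, 0.959, 0.0]
force: [-2.5, -0.5, 3.1]
width: 0.186
```

Call:
drive_tool([
  [0,0,0,0,0,0,0],
  [0,0,0,0,0,0,0],
  [0,0,0,0,0,0,0],
], force=80)

```text
clock: 3.78
eef_pos: [556.3, 157.5, 31.2]
ee_rot: [0.0, 0.285, 0.959, 0.0]
force: [-1.6, 0.1, 4.9]
width: 0.154
```

Run:
```python
from h import *
goal([494.5,-137,180],3.099)
```

```text
t 3.775 pos [556.3 157.5  31.2] yaw 2.564 j7 0.81 F [-1.6  0.1  4.9] w 0.15357125458192103
shift cm [-10.91 -28.04 -14.9 ] turn [ 0.001  0.    -0.535]
```

Call:
drive_tool([
  [0,0,0,-2,0,0,0],
  [0,0,0,-5,0,0,0],
  [0,0,0,-9,0,0,0],
  [0,0,0,-13,0,0,0],
  [0,0,0,-15.5,0,0,0],
  [0,0,0,-15.5,0,0,0],
])

```text
clock: 4.53
eef_pos: [557.3, 157.6, 187.7]
ee_rot: [0.002, 0.285, 0.959, 0.001]
force: [0.4, -0.2, -0.2]
width: 0.005
```

Run:
```python
from h import *
goal([494.5,-137,185],3.099)
c=vision.capture("wrist");d=vision.capture("scene")
cv2.imwrite("pics/w4.png",np.hstack([cv2.resize(c["img"],(400,300)),cv2.resize(d["img"][120:270,220:420],(400,300))]))
```

```text
t 4.525 pos [557.3 157.6 187.7] yaw 2.564 j7 0.76 F [ 0.4 -0.2 -0.2] w 0.00454479876840027
shift cm [-10.83 -28.11   0.2 ] turn [ 0.003  0.003 -0.535]
```

View pics/w4.png

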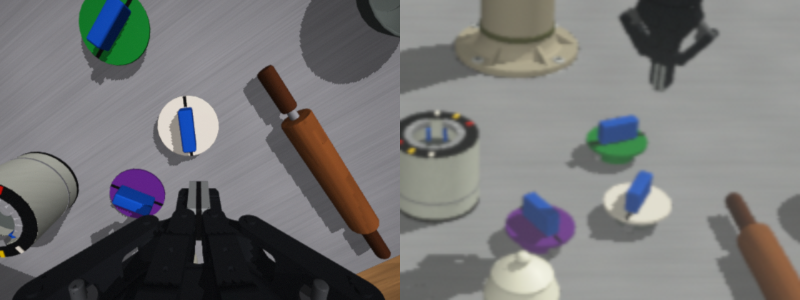

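The grasp slipped: the fingers are shut and the lid is still on the table, at about wrist (263,175), turned slightly. I'll measure it again.

```bash
cat > lid.py <<'E'
from h import *
def lid(c,cen,rad,out=None):
    I=c["img"].astype(int);B,G,R=I[...,0],I[...,1],I[...,2];yy,xx=np.indices(B.shape)
    m=(xx-cen[0])**2+(yy-cen[1])**2<rad**2
    w=(m&(I.min(2)>135)&(R>=B)).astype(np.uint8);w=cv2.morphologyEx(w,cv2.MORPH_OPEN,np.ones((3,3)))
    h=cv2.convexHull(np.argwhere(w)[:,::-1].astype(np.int32)).reshape(-1,2)
    P=np.array([plane(c,u,v,28)[:2] for u,v in h],np.float32);print("flange",cv2.minEnclosingCircle(P))
    k=(m&(B>R+50)&(G<B-50)).astype(np.uint8)
    h=cv2.convexHull(np.argwhere(k)[:,::-1].astype(np.int32));print("blue box",cv2.minAreaRect(h))
    P=np.array([plane(c,u,v,62)[:2] for u,v in h.reshape(-1,2)],np.float32);print("blue on z62",cv2.minAreaRect(P))
    x,y=int(cen[0]),int(cen[1]);a=int(rad)
    if out: cv2.imwrite(out,cv2.resize(c["img"][y-a:y+a,x-a:x+a],(500,500),interpolation=cv2.INTER_CUBIC))
E
python3 - <<'E'
from lid import *
c=vision.capture("wrist")
lid(c,(263,172),58,"pics/w5.png")
a=vision.capture("scene");cv2.imwrite("pics/s5.png",cv2.resize(a["img"][200:248,308:372],(600,450),interpolation=cv2.INTER_CUBIC))
print("tcp",r.read_state()["eef_pos"],proj(c,r.read_state()["eef_pos"]))
E
python3 -c "
import cv2,numpy as np
a=cv2.imread('pics/w5.png');b=cv2.imread('pics/s5.png');cv2.imwrite('pics/ws5.png',np.hstack([cv2.resize(a,(400,400)),cv2.resize(b,(400,400))]))"
```

```text
flange ((543.7460327148438, 147.72259521484375), 48.716678619384766)
blue box ((263.23846435546875, 183.90769958496094), (62.637542724609375, 19.845558166503906), 82.87498474121094)
blue on z62 ((542.1163330078125, 149.14593505859375), (19.629207611083984, 63.992652893066406), 63.03114318847656)
tcp [555.24201626 157.21375793 184.0140027 ] [276.76566121 241.95597007]
```

View pics/ws5.png

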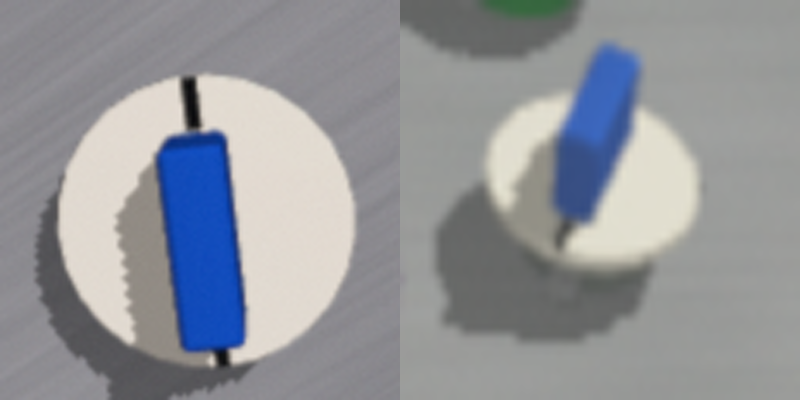

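Run:
```python
from h import *
s=r.read_state();p=s["eef_pos"];print(p,s["joints"].round(3))
for n in("scene","side"):
    c=vision.capture(n);q=proj(c,p);print(n,q)
    u,v=q.astype(int);g=cv2.cvtColor(c["img"],cv2.COLOR_BGR2GRAY).astype(int)
    for y in range(v-22,v+10,2):print(y,g[y,u-18:u+19:2])
c=vision.capture("wrist");g=cv2.cvtColor(c["img"],cv2.COLOR_BGR2GRAY).astype(int)
for y in range(236,290,4):print(y,g[y,250:310:4])
```

```text
[555.24201626 157.21375793 184.0140027 ] [-0.661  0.301  0.416  1.548 -0.124  1.322  0.762]
scene [348.08623237 173.1202946 ]
151 [150 151 152 153 153 154 155 139  53  47  43  44  44  43  44  44  60 127
 153]
153 [150 151 152 152 153 154 155 141  61  95  77  57  45  60 125  90 144 153
 153]
155 [150 150 150 151 153 153 153 131  66  94  91  86  45  77 151 153 154 153
 154]
157 [151 151 152 151 152 153 152 125  76  92  98  75  46  93 151 152 153 152
 153]
159 [151 153 153 153 153 153 153 123  83  85 107  66  47 105 150 151 150 151
 150]
161 [151 152 152 152 153 153 152 123  88  85 107  58  53 120 151 151 150 151
 150]
163 [153 153 154 154 155 155 156 150 120  74 107  60 109 152 154 153 153 153
 153]
165 [154 153 154 153 154 154 154 153 140  90 109 128 149 151 151 152 151 151
 152]
167 [154 153 153 155 154 154 155 155 155 153 149 153 153 152 152 152 153 152
 153]
169 [153 153 154 154 156 155 155 156 155 155 155 154 153 154 154 154 154 153
 153]
171 [154 155 155 156 156 157 157 158 156 157 157 157 156 155 156 155 155 154
 155]
173 [152 154 154 155 154 154 155 155 156 155 156 155 154 155 
[... 1898 characters left out ...]
143 140 140 140 136 139 141 137 139 142]
252 [142 145 142 143 139 139 139 133 137 137 135 138 141 141 140]
256 [143 142 141 141 109 110  87  17 101 109 110 142 140 141 140]
260 [142 141 142 142 110 109  86  17 102 109 109 141 141 139 139]
264 [139  66  35  29 108 109  78  17  99 109 108  36  37  90 134]
268 [ 81  20  15  14 108 110  73  15  98 110 110  23  22  22 117]
272 [ 33  20  17  24 109 107  73  16  99 108 110  25  22  20  60]
276 [ 25  21  15  32 109 109  61  15  95 108 108  26  20  22  31]
280 [ 23  22  19  48 110 108  60  16  95 109 108  38  21  25  21]
284 [ 21  19  13  73 109 109  60  15  94 108 107  46  19  22  20]
288 [ 20  14  12  94 109 107  54  15  93 109 108  61  19  21  20]
```

Run:
```python
from h import *
p=r.read_state()["eef_pos"]
a,b=vision.capture("scene"),vision.capture("side");w=vision.capture("wrist")
def tri(L):
    A=np.zeros((3,3));y=np.zeros(3)
    for c,u,v in L:
        o,d=ray(c,u,v);d/=np.linalg.norm(d);M=np.eye(3)-np.outer(d,d);A+=M;y+=M@o
    x=np.linalg.solve(A,y);return x,[proj(c,x)-[u,v] for c,u,v in L]
for u in(347,349.5):
  for v in(140,142): print(*tri([(a,u,166),(b,254.5,v)]))
  print(tri([(a,u,166),(b,254.5,141),(w,279,254.5)]))
print(p)
```

```text
[560.24318098 152.01969941 211.23653249] [array([ 0.54633659, -1.11569243]), array([0.47670907, 1.03649454])]
[559.06731304 151.43492412 207.9883699 ] [array([ 0.11255568, -0.22745243]), array([0.09728932, 0.21196638])]
(array([556.7906996 , 155.95800434, 206.61647812]), [array([ 1.64322237, -0.18646088]), array([-0.92183999,  1.05199188]), array([-2.75600113,  7.57452929])])
[560.48915205 158.01066787 209.96348801] [array([ 0.31158456, -0.63420568]), array([0.26865507, 0.58765919])]
[559.31374643 157.42665758 206.70386652] [array([-0.12725823,  0.25631687]), array([-0.10868899, -0.23825055])]
(array([557.09557552, 158.96434658, 206.54949882]), [array([ 0.31068282, -0.10653664]), array([-0.96059055,  0.63448274]), array([2.09149842, 5.28404905])])
[555.50105617 157.20248937 184.40991044]
```

The cameras put the real fingertips about 20 mm above the reported TCP height, so the first grip only caught the top of the bar. I'll regrasp lower, checking the force as I go down.

Call:
drive_tool([
  [8.5,0.2,-0.7,0,0,0,-0.05],
  [8.5,0.4,-1.35,0,0,0,-0.105],
  [8.5,0.4,-1.35,2,0,0,-0.105],
  [8.5,0.4,-1.35,5,0,0,-0.105],
  [8.5,0.4,-1.35,8,0,0,-0.105],
  [8.5,0.4,-1.35,11,0,0,-0.105],
  [8.5,0.4,-1.35,12.4,0,0,-0.105],
  [8.5,0.4,-1.35,12.4,0,0,-0.105],
])

```text
clock: 6.02
eef_pos: [544.8, 148.0, 60.9]
ee_rot: [-0.001, 0.234, 0.972, -0.001]
force: [0.7, -0.9, -0.3]
width: 0.995
```

Run:
```python
from lid import *
c=vision.capture("wrist");a=vision.capture("scene");b=vision.capture("side")
goal([544.5,148,12],2.67)
print(proj(c,[544.5,148,62]))
lid(c,proj(c,[544.5,148,40]),80)
cv2.imwrite("pics/w6.png",np.vstack([cv2.resize(c["img"],(400,300)),cv2.resize(a["img"][155:245,280:400],(400,300))]) )
cv2.imwrite("pics/w6.png",np.hstack([cv2.imread("pics/w6.png"),np.vstack([cv2.resize(b["img"][120:210,200:320],(400,300)),cv2.resize(c["img"][60:300,120:440],(400,300))])]))
```

```text
t 6.175 pos [546.3 148.4  62.8] yaw 2.669 j7 0.91 F [-0.9  0.9  0.1] w 0.9930323827635451
shift cm [ 0.14 -0.13  5.08] turn [ 0.001  0.001 -0.001]
[277.24838441 243.36850143]
flange ((543.808349609375, 148.0838165283203), 48.003662109375)
blue box ((276.5, 233.5), (99.0, 31.0), 90.0)
blue on z62 ((540.036376953125, 149.77096557617188), (18.812496185302734, 65.62663269042969), 62.98725891113281)
```

View pics/w6.png

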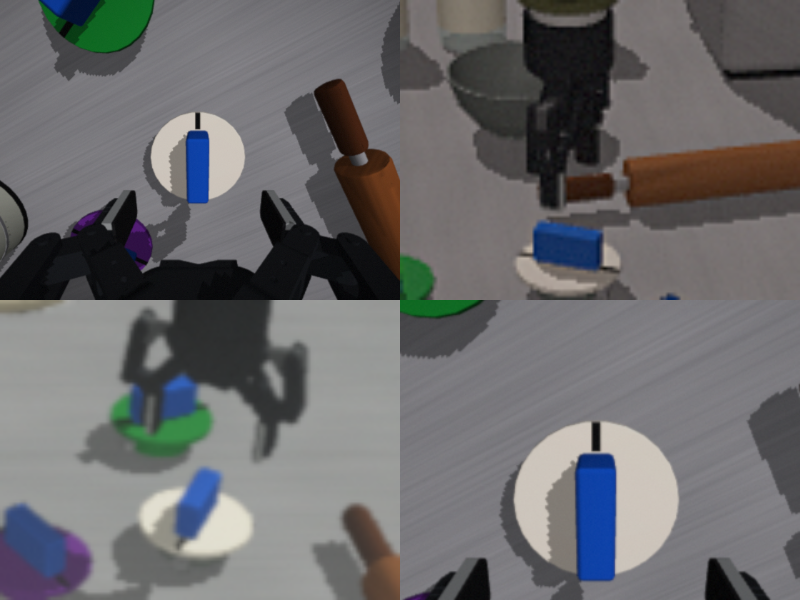

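Run:
```python
from h import *
p=r.read_state()["eef_pos"]
a,b=vision.capture("scene"),vision.capture("side")
def tri(L):
    A=np.zeros((3,3));y=np.zeros(3)
    for c,u,v in L:
        o,d=ray(c,u,v);d/=np.linalg.norm(d);M=np.eye(3)-np.outer(d,d);A+=M;y+=M@o
    x=np.linalg.solve(A,y);return x.round(1),[(proj(c,x)-[u,v]).round(1) for c,u,v in L]
print(p);l=tri([(a,325.5,194),(b,246,181.5)]);m=tri([(a,358.6,202.4),(b,257,168)]);print(l,m,(l[0]+m[0])/2)
```

```text
[546.2690922  148.43197744  62.83967956]
(array([528.9, 108.5, 105.3]), [array([ 0.4, -0.7]), array([0.4, 0.7])]) (array([572. , 192.1, 104. ]), [array([ 0.2, -0.3]), array([0.1, 0.3])]) [550.45 150.3  104.65]
```

Call:
drive_tool([
  [8.5,0.1,-0.1,2.5,0,0,0],
  [8.5,0.1,-0.1,4.2,0,0,0],
  [8.5,0.1,-0.1,5.2,0,0,0],
  [8.5,0.1,-0.1,5.2,0,0,0],
  [0,0.1,-0.1,5.2,0,0,0],
  [0,0.1,-0.1,5.2,0,0,0],
  [0,0.1,-0.1,5.2,0,0,0],
  [0,0.1,-0.1,5.2,0,0,0],
], force=60)

```text
clock: 7.28
eef_pos: [544.2, 147.8, 10.0]
ee_rot: [0.0, 0.234, 0.972, 0.0]
force: [-0.3, 0.6, 1.8]
width: 0.219
```

Call:
drive_tool([
  [0,0,0,0,0,0,0],
  [0,0,0,0,0,0,0],
  [0,0,0,0,0,0,0],
], force=90)

```text
clock: 7.65
eef_pos: [544.2, 147.7, 10.0]
ee_rot: [0.0, 0.234, 0.972, 0.0]
force: [-2.1, -0.8, 6.0]
width: 0.214
```

Call:
drive_tool([
  [0,0,0,-1,0,0,0],
  [0,0,0,-3,0,0,0],
  [0,0,0,-6,0,0,0],
  [0,0,0,-9,0,0,0],
  [0,0,0,-12,0,0,0],
  [0,0,0,-15,0,0,0],
  [0,0,0,-16,0,0,0],
  [0,0,0,-16,0,0,0],
])

```text
clock: 8.65
eef_pos: [544.0, 147.9, 169.5]
ee_rot: [0.0, 0.234, 0.972, 0.0]
force: [0.4, 0.2, -2.2]
width: 0.215
```

Run:
```python
from h import *
goal([494.5,-137,170],3.099)
```

```text
t 8.65 pos [544.  147.9 169.5] yaw 2.669 j7 0.87 F [ 0.4  0.2 -2.2] w 0.21537371745089176
shift cm [ -8.56 -27.62  -0.06] turn [ 0.    0.   -0.43]
```

Call:
drive_tool([
  [0,-1.1,-3.5,0,0,0,-0.055],
  [0,-2.2,-7,0,0,0,-0.11],
  [0,-3.3,-10.5,0,0,0,-0.165],
  [0,-4.4,-14,0,0,0,-0.22],
  [0,-5.5,-17.5,0,0,0,-0.275],
  [0,-6.6,-21,0,0,0,-0.33],
  [0,-7.6,-24.5,0,0,0,-0.385],
  [0,-8.6,-27.6,0,0,0,-0.43],
])

```text
clock: 9.65
eef_pos: [493.4, -138.2, 167.9]
ee_rot: [-0.001, 0.021, 1.0, -0.0]
force: [0.0, -0.1, -3.1]
width: 0.212
```

Run:
```python
from h import *
goal([494.5,-137,170],3.099)
a,b,c=[vision.capture(n) for n in("scene","side","wrist")]
goal([494.5,-137,170],3.099)
for n,q in zip("abc",(a,b,c)): cv2.imwrite(f"pics/m{n}.png",q["img"])
u=lambda q,w:[int(v) for v in proj(q,w)]
L=[494.5,-137,150]
ims=[]
for q,h in((a,60),(b,60)):
    x,y=u(q,L);ims.append(cv2.resize(q["img"][y-h*3//4:y+h*3//4,x-h:x+h],(400,300),interpolation=cv2.INTER_CUBIC));print("crop origin",x-h,y-h*3//4,"scale",400/(2*h))
ims.append(cv2.resize(c["img"],(400,300)))
x,y=u(a,L);ims.append(np.zeros_like(ims[0]))
cv2.imwrite("pics/m1.png",np.vstack([np.hstack(ims[:2]),np.hstack(ims[2:])]))
```

```text
t 9.65 pos [ 493.4 -138.2  167.9] yaw 3.1 j7 1.83 F [ 0.  -0.1 -3.1] w 0.2117432401662913
shift cm [-0.1   0.13 -0.21] turn [-0.    -0.003  0.001]
t 9.8 pos [ 493.4 -139.   168.1] yaw 3.095 j7 1.82 F [ 0.4  0.3 -1.9] w 0.2128970352557445
shift cm [-0.1   0.21 -0.19] turn [-0.001 -0.002 -0.004]
crop origin 176 127 scale 3.3333333333333335
crop origin 184 172 scale 3.3333333333333335
```

View pics/m1.png

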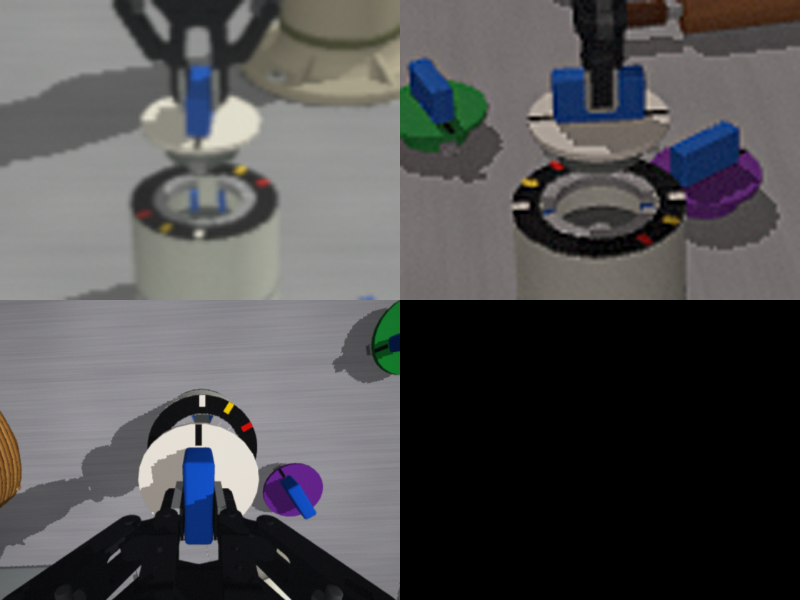

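```bash
cat > rel.py <<'E'
from h import *
def comp(m,near,mn=6):
    n,l,st,ce=cv2.connectedComponentsWithStats(m.astype(np.uint8),connectivity=8)
    ok=[i for i in range(1,n) if st[i,4]>=mn];i=min(ok,key=lambda i:np.linalg.norm(ce[i]-near)) if near is not None else None
    return l==i,ce[i]
def fit(P):
    A=np.c_[2*P,np.ones(len(P))];s=np.linalg.lstsq(A,(P**2).sum(1),rcond=None)[0];return s[:2].round(1),np.sqrt(s[2]+s[0]**2+s[1]**2).round(1)
def flange(c,z,cen0):
    # horizontal-extreme rows of the cream flange
    I=c["img"].astype(int);u,v=proj(c,cen0);yy,xx=np.indices(I.shape[:2])
    R=np.linalg.norm(proj(c,np.array(cen0)+[0,60,0])-[u,v]);R=max(R,np.linalg.norm(proj(c,np.array(cen0)+[60,0,0])-[u,v]))
    m=((xx-u)**2+(yy-v)**2<(R)**2)&(I.min(2)>120)&(I[...,2]>I[...,0])
    return m
def marks(c,cen,yaw):
    H=cv2.cvtColor(c["img"],cv2.COLOR_BGR2HSV).astype(int);h,s,v=H[...,0],H[...,1],H[...,2]
    M={"w":(s<70)&(v>140),"y":(h>15)&(h<36)&(s>90)&(v>90),"r":((h<8)|(h>172))&(s>110)&(v>70)}
    obs=[];mod=[]
    for k,o in(("w",0),("y",-.525),("r",-1.05)):
        for f in(0,np.pi):
            t=yaw+o+f;q=np.array([55*np.cos(t),55*np.sin(t)]);uv=proj(c,[cen[0]+q[0],cen[1]+q[1],110])
            if not(8<uv[0]<552 and 8<uv[1]<412):continue
            x,y=uv.round().astype(int);W=8;mm=np.zeros_like(M[k]);mm[y-W:y+W,x-W:x+W]=M[k][y-W:y+W,x-W:x+W]
            try:_,ce=comp(mm,uv,4)
            except ValueError:continue
            if np.linalg.norm(ce-uv)>6 :continue
            n=(mm).sum()
            if n>220:continue
            obs.append(plane(c,*ce,110)[:2]);mod.append([55*np.cos(o+f),55*np.sin(o+f)]);
    obs,mod=np.array(obs),np.array(mod)
    a=obs-obs.mean(0);b=mod-mod.mean(0);S=(b[:,0]*a[:,1]-b[:,1]*a[:,0]).sum();C=(a*b).sum();th=np.arctan2(S,C)
    Rm=np.array([[np.cos(th),-np.sin(th)],[np.sin(th),np.cos(th)]]);t=obs.mean(0)-Rm@mod.mean(0)
    print("mill",len(obs),"centre",t.round(1),"yaw",th.round(3),"resid",np.linalg.norm(obs-mod@Rm.T-t,axis=1).round(1))
E
python3 - <<'E'
from rel import *
cs={n:vision.capture(n) for n in("scene","side","wrist")}
s=r.read_state();p=s["eef_pos"];zf=p[2]-10+28;print(p)
for n,c in cs.items():
    print(n);marks(c,{"scene":(499,-136.5),"side":(491.5,-138),"wrist":(494.5,-137)}[n],-.043)
    m=flange(c,zf,[p[0],p[1],zf]);m=cv2.morphologyEx(m.astype(np.uint8),cv2.MORPH_OPEN,np.ones((3,3)))
    ys,xs=np.nonzero(m);print(xs.min(),xs.max(),ys.min(),ys.max())
    h=cv2.convexHull(np.c_[xs,ys].astype(np.int32)).reshape(-1,2);P=np.array([plane(c,u,v,zf)[:2] for u,v in h]);print("flange",cv2.minEnclosingCircle(P.astype(np.float32)),fit(P))
E
```

```text
[ 494.6078379  -135.7895021   168.53648233]
scene
mill 6 centre [ 502.8 -137.5] yaw -0.057 resid [ 5.9 27.6  5.1  4.8  6.5  5.5]
216 254 156 183
flange ((534.2060546875, -139.47250366210938), 76.2647933959961) (array([ 532.7, -134.2]), np.float64(67.6))
side
mill 6 centre [ 490.7 -137. ] yaw -0.042 resid [0.8 1.2 0.8 1.2 0.7 0.6]
224 262 198 216
flange ((493.64117431640625, -139.42898559570312), 47.51277160644531) (array([ 492.4, -139.2]), np.float64(46.3))
wrist
mill 3 centre [ 492.4 -137.5] yaw -0.031 resid [0.2 0.1 0.1]
193 362 172 300
flange ((493.232421875, -136.75616455078125), 48.03349304199219) (array([ 493.5, -136.6]), np.float64(47.6))
```

Run:
```python
from h import *
a=vision.capture("scene");b=vision.capture("side");p=r.read_state()["eef_pos"];print(p);zf=p[2]+18-3
# scene: flange row extents & deck extents
I=a["img"].astype(int)
def ext(c,m,rows):
    best=None
    for y in rows:
        q=np.nonzero(m[y])[0]
        if len(q) and(best is None or q[-1]-q[0]>best[2]-best[1]):best=(y,q[0],q[-1])
    return best
for n,c,z in(("scene",a,None),("side",b,None)):
    I=c["img"].astype(int);u,v=proj(c,[493.5,-137,zf]).astype(int);x0=u-28
    cut=np.zeros(I.shape[:2],bool);cut[:,x0:u+28]=True
    e=ext(c,cut&(I.min(2)>(185 if n=="scene" else 115))&(I[...,2]>I[...,0]),range(v-6,v+7));print(n,"flange",e)
    u2,v2=proj(c,[494,-137,110]).astype(int)
    d=ext(c,cut&(I.max(2)<62),range(v2-5,v2+6));print("deck",d)
    k=1 if n=="scene" else 0
    mid=lambda e,z:plane(c,(e[1]+e[2])/2,e[0],z)
    for nm,e,zz in(("fl",e,zf),("deck",d,110)):
        P=[plane(c,e[i]+(-.5,.5)[i-1],e[0],zz) for i in(1,2)];print(nm,"mid",((P[0]+P[1])/2)[:2].round(1),"width",np.linalg.norm(P[0]-P[1]).round(1))
```

```text
[ 494.9318379  -135.72731041  168.97939602]
scene flange (162, np.int64(220), np.int64(253))
deck (185, np.int64(216), np.int64(257))
fl mid [ 494.5 -136. ] width 91.4
deck mid [ 491.8 -138. ] width 116.8
side flange (204, np.int64(223), np.int64(265))
deck (228, np.int64(219), np.int64(270))
fl mid [ 494.9 -131.5] width 98.2
deck mid [ 495.9 -121.8] width 124.5
```

Call:
drive_tool([
  [0,0.1,-0.1,1,0,0,0],
  [0,0.1,-0.1,2,0,0,0],
  [0,0.1,-0.1,3,0,0,0],
  [0,0.1,-0.1,4,0,0,0],
  [0,0.1,-0.1,4.2,0,0,0],
  [0,0.1,-0.1,4.2,0,0,0],
])

```text
clock: 10.8
eef_pos: [493.8, -138.1, 127.5]
ee_rot: [-0.0, 0.021, 1.0, -0.0]
force: [0.3, 0.8, -1.9]
width: 0.215
```

Run:
```python
from rel import *
goal([494,-137,98],3.099)
for n in("wrist","side"):
    c=vision.capture(n);p=r.read_state()["eef_pos"];zf=p[2]+18
    try: marks(c,{"side":(491.5,-138),"wrist":(493,-137)}[n],-.043)
    except Exception as e: print(n,e)
    m=flange(c,zf,[p[0],p[1],zf]);m=cv2.morphologyEx(m.astype(np.uint8),cv2.MORPH_OPEN,np.ones((3,3)))
    ys,xs=np.nonzero(m);h=cv2.convexHull(np.c_[xs,ys].astype(np.int32)).reshape(-1,2);P=np.array([plane(c,u,v,zf)[:2] for u,v in h]);print(n,"flange",cv2.minEnclosingCircle(P.astype(np.float32)),fit(P))
    cv2.imwrite(f"pics/n_{n}.png",c["img"])
goal([494,-137,98],3.099)
```

```text
t 10.8 pos [ 493.8 -138.1  127.5] yaw 3.099 j7 1.84 F [ 0.3  0.8 -1.9] w 0.21482993447004461
shift cm [-0.01  0.11  2.95] turn [-0. -0. -0.]
mill 3 centre [ 492.6 -137.1] yaw -0.026 resid [0.  0.1 0. ]
wrist flange ((486.5517578125, -138.34799194335938), 51.95220947265625) (array([ 490.8, -138.5]), np.float64(47.7))
mill 5 centre [ 491.2 -137.3] yaw -0.042 resid [1.8 1.6 0.2 1.1 0.7]
side flange ((492.7068786621094, -140.02455139160156), 47.5912971496582) (array([ 491.5, -139.3]), np.float64(46.4))
t 10.9 pos [ 494.1 -138.1  127.9] yaw 3.099 j7 1.84 F [-0.5 -0.4 -2.3] w 0.2136676546689346
shift cm [0.02 0.11 2.99] turn [-0.     0.001 -0.   ]
```

Call:
drive_tool([
  [0,0.05,0.1,0,0,0,0],
  [0,0.05,0.1,0.4,0,0,0],
  [0,0.05,0.1,0.8,0,0,0],
  [0,0.05,0.1,1.2,0,0,0],
  [0,0.05,0.1,1.5,0,0,0],
  [0,0.05,0.1,1.5,0,0,0],
])

```text
clock: 11.65
eef_pos: [493.2, -137.0, 112.2]
ee_rot: [-0.0, 0.021, 1.0, -0.0]
force: [-0.4, 0.9, -2.5]
width: 0.212
```

Call:
drive_tool([
  [0,0,0,0.4,0,0,0],
  [0,0,0,0.8,0,0,0],
  [0,0,0,1.1,0,0,0],
  [0,0,0,1.3,0,0,0],
  [0,0,0,1.3,0,0,0],
])

```text
clock: 12.28
eef_pos: [493.3, -137.0, 99.4]
ee_rot: [-0.0, 0.021, 1.0, -0.0]
force: [-0.3, -0.0, -1.8]
width: 0.214
```

Call:
drive_tool([
  [0,0,0,0.1,0,0,0],
  [0,0,0,0.2,0,0,0],
  [0,0,0,0.2,0,0,0],
])

```text
clock: 12.65
eef_pos: [493.5, -137.1, 98.0]
ee_rot: [0.0, 0.021, 1.0, 0.0]
force: [-2.9, 0.1, 3.3]
width: 0.21
```

Call:
drive_tool([
  [0,0,0,0.03,0,0,0],
  [0,0,0,0.03,0,0,0.08],
  [0,0,0,0.03,0,0,0.16],
  [0,0,0,0.03,0,0,0.24],
  [0,0,0,0.03,0,0,0.3],
  [0,0,0,0.03,0,0,0.3],
], force=110)

```text
clock: 13.4
eef_pos: [493.6, -138.2, 98.1]
ee_rot: [0.001, 0.171, 0.985, -0.0]
force: [-3.7, -3.6, 7.5]
width: 0.21
```

Run:
```python
from h import *
s=r.read_state();goal([493,-137.1,98],2.574);print(s["wrist_torque"])
```

```text
t 13.4 pos [ 493.6 -138.2   98.1] yaw 2.797 j7 1.57 F [-3.7 -3.6  7.5] w 0.20950161154391217
shift cm [0.1  0.09 0.01] turn [-0.001  0.001  0.223]
[-0.37863207  0.69932527  0.11356104]
```

Call:
drive_tool([
  [0,0,0.03,0,0,0,0.06],
  [0,0,0.06,0,0,0,0.12],
  [0,0,0.06,0,0,0,0.18],
  [0,0,0.06,0,0,0,0.22],
  [0,0,0.06,0,0,0,0.22],
])

```text
clock: 14.02
eef_pos: [493.3, -138.6, 98.2]
ee_rot: [0.001, 0.279, 0.96, -0.001]
force: [-4.7, -5.3, 9.3]
width: 0.209
```

Run:
```python
from rel import *
goal([493,-137.1,98],2.574);print(r.read_state()["wrist_torque"])
a,b,c=[vision.capture(n) for n in("scene","side","wrist")]
cr=lambda q,h:(lambda u,v:cv2.resize(q["img"][v-h*3//4:v+h*3//4,u-h:u+h],(400,300),interpolation=cv2.INTER_CUBIC))(*proj(q,[493,-137,115]).astype(int))
print([proj(q,[493,-137,115]).astype(int) for q in(a,b,c)])
cv2.imwrite("pics/t1.png",np.vstack([np.hstack([cr(a,40),cr(b,40)]),np.hstack([cr(c,160),cv2.resize(c["img"],(400,300))])]))
```

```text
t 14.025 pos [ 493.3 -138.6   98.2] yaw 2.577 j7 1.36 F [-4.7 -5.3  9.3] w 0.20891333364655312
shift cm [0.11 0.11 0.02] turn [-0.002  0.001  0.003]
[-0.97987525  1.07795669  0.31842349]
[array([236, 183]), array([244, 230]), array([279, 253])]
```

View pics/t1.png

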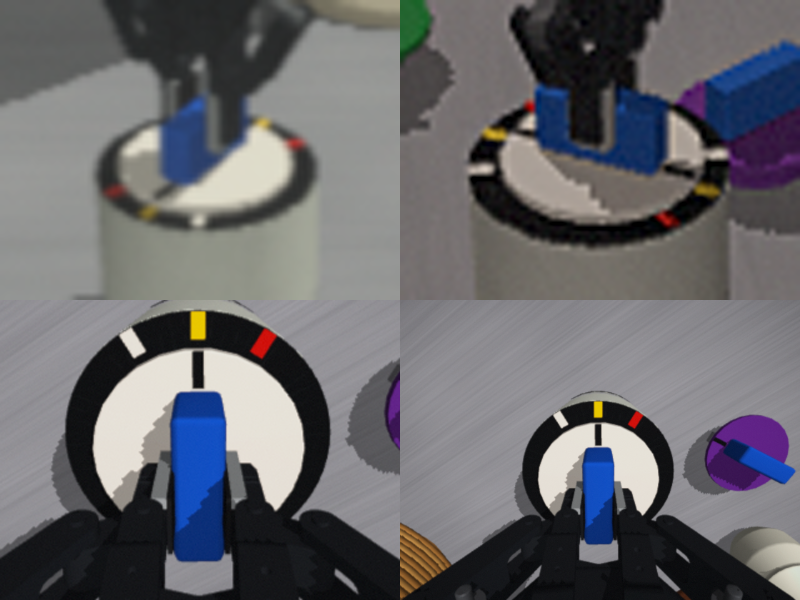

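The pointer points straight at the yellow mark: wrist-crop pointer at (198,370), yellow mark at (198,325). The flange is flat on the deck. I'll hold briefly, re-check and hand in.

Call:
drive_tool([
  [0,0,0,0,0,0,0],
  [0,0,0,0,0,0,0],
  [0,0,0,0,0,0,0],
  [0,0,0,0,0,0,0],
])

```text
clock: 14.68
eef_pos: [493.3, -138.6, 98.1]
ee_rot: [0.0, 0.278, 0.96, -0.001]
force: [-5.0, -5.5, 8.1]
width: 0.21
```

Run:
```python
from h import *
goal([493,-137.1,98],2.574)
c=vision.capture("wrist");I=c["img"].astype(int);H=cv2.cvtColor(c["img"],cv2.COLOR_BGR2HSV).astype(int)
y=(H[...,0]>18)&(H[...,0]<36)&(H[...,1]>150);y[:,:200]=y[:,360:]=False;y[200:]=False
k=(I.max(2)<50);k[:,265:][:,30:]=False;k[:,:262]=False
print("yellow px",np.argwhere(y).mean(0)[::-1]);print("pointer cols",[np.nonzero(k[v])[0].mean().round(1) for v in(182,188,194,200) if k[v].any()])
print(r.close_job())
```

```text
t 14.675 pos [ 493.3 -138.6   98.1] yaw 2.577 j7 1.36 F [-5.  -5.5  8.1] w 0.20993178314166314
shift cm [0.11 0.11 0.01] turn [-0.001  0.001  0.003]
yellow px [277.         153.42580645]
pointer cols [np.float64(277.0), np.float64(277.0), np.float64(277.0), np.float64(277.0)]
the job is handed in; nothing more can be done
None
```

The lid is on the mill, turned clockwise to the yellow marks, and the gripper is still holding it there. I handed the job in at about 14.7 s.

- **Last checks:** In the wrist view, the pointer and the yellow mark sat in the same image column (277), well short of red. The flange lay flat on the deck, and the angle did not change over the last half second of holding. The wrist force was about 11 N, and the twist of about 0.3 N m fits the spring plus the arm's own side load.
- **First grasp failed:** It slipped and moved the lid about 16 mm on the table. The cameras showed the real fingertips about 20 mm higher than the reported tool position, so I gripped lower and the second grasp held.
- **Measurements that disagreed:** The scene and side cameras differed by 5 to 7 mm in x. I relied on the wrist view and on how the lid sat relative to the mill, and it went in without catching.
- **Bystanders:** I did not touch any of the other things as far as I could see, but I did not re-measure them at the end.

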